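Knock home the corner pegs of a picture frame

TASK

Pick up the mallet by its handle and, with brisk blows of its head rather than a slow push, knock the three pale wooden pegs of the picture frame fully home, until their caps sit tight on the corner blocks. The blue peg is only a dry fit: leave it standing as it is, touch the frame, its corner blocks and its pegs with nothing but the mallet, and leave the jars and the other things where they are. At the end stand the mallet on its head again on the cork mat, handle level, and let go.

Things in the scene. Friction and masses are not known exactly. Their poses are not given: they have to be found in the camera images.
- mallet: mallet with black rubber head: a cylinder 48 mm across and 70 mm high that stands on its round striking face; level wooden handle, 24 mm wide (y), 22 mm high, from x = -24 to x = -132 mm, its axis 35 mm above the face the head stands on; mass about 0.34 kg. Origin: centre of the lower striking face; z up the head's axis; the handle points along -x
- mallet_grip (a point): point on the axis of the mallet's handle, 58 mm from the head's axis and 35 mm above the lower striking face: grip here, from above, across the handle (24 mm); same axes as the mallet
- mat: cork mat, 140 x 140 mm, 4 mm thick, fixed; origin at the centre of its underside. The mallet starts standing on it
- frame: brown picture frame with thin brass lining, 184 x 204 mm, 22 mm high, clamped flat on the table, fixed; origin on the table at its centre, z up. Corner blocks centred at x = +-70, y = +-80 mm, rails 36 mm wide between them; a low rubber pad 30 mm high in the middle of the rail at x = +70 mm
- corner_a: dark-brown square corner block of the picture frame, 44 x 44 mm, 24 mm high, fixed; origin under its centre on the table, z up; it carries a pale wooden peg at its centre. It can be at any of the frame's four corners
- peg_a (a joint): how far the pale wooden peg on corner_a has been driven down, m: 0 = standing fully proud (cap's underside 16 mm over the block), 0.016 = fully home, cap tight on the block. A split peg that grips in its hole: about 6 N drives it and it stays where it is left
- peg_a_top (a point): centre of the top of the cap (20 mm across, 5 mm thick) of that peg; 29 mm above the table when home, 45 mm when fully proud
- corner_b: dark-brown square corner block of the picture frame, 44 x 44 mm, 24 mm high, fixed; origin under its centre on the table, z up; it carries a pale wooden peg at its centre. It can be at any of the frame's four corners
- peg_b (a joint): how far the pale wooden peg on corner_b has been driven down, m: 0 = standing fully proud (cap's underside 16 mm over the block), 0.016 = fully home, cap tight on the block. A split peg that grips in its hole: about 6 N drives it and it stays where it is left
- peg_b_top (a point): centre of the top of the cap (20 mm across, 5 mm thick) of that peg; 29 mm above the table when home, 45 mm when fully proud
- corner_c: dark-brown square corner block of the picture frame, 44 x 44 mm, 24 mm high, fixed; origin under its centre on the table, z up; it carries a pale wooden peg at its centre. It can be at any of the frame's four corners
- peg_c (a joint): how far the pale wooden peg on corner_c has been driven down, m: 0 = standing fully proud (cap's underside 16 mm over the block), 0.016 = fully home, cap tight on the block. A split peg that grips in its hole: about 6 N drives it and it stays where it is left
- peg_c_top (a point): centre of the top of the cap (20 mm across, 5 mm thick) of that peg; 29 mm above the table when home, 45 mm when fully proud
- corner_d: dark-brown square corner block of the picture frame, 44 x 44 mm, 24 mm high, fixed; origin under its centre on the table, z up; it carries the blue plastic peg at its centre. It can be at any of the frame's four corners
- peg_d_top (a point): centre of the top of the cap (20 mm across, 5 mm thick) of the blue peg, 41 to 45 mm above the table: it must stay as it is
- jar_yellow: low yellow paint pot, closed, 56 mm across, 30 mm high, white lid, loose; origin at the centre of its underside. Leave it standing where it is: it stands in the frame's opening
- jar_blue: blue paint jar, closed, 56 mm across, 65 mm high, white lid, loose; origin at the centre of its underside. Leave it standing where it is
- jar_red: red paint jar, closed, 56 mm across, 65 mm high, white lid, loose; origin at the centre of its underside. Leave it standing where it is
- jar_green: green paint jar, closed, 56 mm across, 65 mm high, white lid, loose; origin at the centre of its underside. Leave it standing where it is
- tin: low steel tin, 68 mm across, 37 mm high, loose; origin at the centre of its underside. Leave it where it is
- glue: green glue bottle with orange cap, 54 mm across, 120 mm high, loose; origin at the centre of its underside. Leave it where it is
- brush: broad flat paintbrush with black handle, lying along its x, loose. Leave it where it is
- clamp (a point): top of the hold-down clamp in the middle of the frame's rail at x = -70 mm: steel post 16 mm across with a red cap 18 mm (x) by 40 mm (y), 82 mm above the table; axes of the frame

How it is judged:
By the outcome, as a careful person would: the job done as asked, in the order asked, and still so for the second after the job is handed in, with the robot touching nothing.
It also fails if it takes over 54 s, if anything falls off the work surface, if the arm or the gripper's body presses on something with over 40 N, if the wrist force passes 120 N, or if a joint passes its speed limit or range.

ROBOT

A 6-joint arm with a two-finger parallel gripper is mounted at the origin on the work surface. World frame = base frame: x ahead of the robot, y to its left, z up, the work surface at z = 0. Lengths are in m, angles in rad, forces in N, time in s.
With the tool pointing down it reaches from about 0.3 to 0.875 m from the base axis. Payload 6.4 kg.
Tool frame: the origin (TCP) lies on the mounting face of the last link; the fingertips stand 166 mm ahead of it and the grasp point (between the pads) lies 147 mm ahead of it (robot.tips_ahead is the distance from the TCP to the fingertips, in m); z points along the fingers, y is the line along which they close (so a half turn about z gives the same grasp; the last joint's range is limited). The gripper opens to 88 mm and grips with 3 to 60 N. Pads are 18 mm wide; open, the fingers measure 123 mm over their backs; the gripper's body (75 mm by 187 mm) begins 45 mm behind the grasp point.
Start: joints at [-1.503, 0.181, 1.607, -0, 1.354, -0.206], TCP at [0.155, -0.554, 0.405] pointing down, gripper open.
Joint ranges: [-2.99, 2.99], [-0.89, 2.07], [0.3, 2.58], [-1.14, 4.28], [0, 2.63], [-3.12, 3.12]. Speed limits (rad/s): [2.57, 2.57, 3.01, 3.14, 3.14, 3.14].

INTERFACE

Orientations are given as [roll, pitch, yaw] about the fixed x, y, z axes, in that order (R = Rz(yaw) Ry(pitch) Rx(roll)).
In Python, from station import robot gives the robot as it stands.
- The arm moves only by the tool drive_tool, never from a script. Its argument "moves" is a list of rows, each an object of numbers: "ax", "ay", "az": the turn, a rotation vector about the tool's x, y, z as a fraction of full scale; "x", "y", "z": the shift along the tool's x, y, z as a fraction of full scale; "jaw": the finger opening in mm, from 0 to 88.1. In form: [{"ax": .., "ay": .., "az": .., "x": .., "y": .., "z": .., "jaw": ..}, ...]. A call has 1 to 10 rows; each row shifts and turns the commanded pose from where the row before left it, along the tool's axes as they then stand; what a row does not reach is not made up. Full scale, the value 1, is 0.025 m for a shift and 0.08 rad for a turn. A row lasts 1/8 s, in which the tool goes at most 62.5 mm and 10.7 degrees, less where a joint would pass 70% of its speed; a pose out of reach is approached as far as the arm can. A call with a number of a shift or a turn outside -1 to 1 is refused whole. A call with a gripper value outside its range is refused whole. The fingers move at their own pace and stop on an object; "grip_force" is the grip in N (left out, the last holds). Time passes only in rows, so rows that do not move let the fingers close. It gives the time, the measured TCP pose, the force, the opening and the grip force at its end, in the units of the state.
- robot.read_state(): the state, without advancing time (a new reading comes with each control period).
- robot.capture(name): name is "side" or "top" or "wrist"; returns a dict with "pixels" (420x560x3 uint8, red, green, blue), "fx", "fy", "cx", "cy" (pixels), "rvec" (rotation vector, rad) and "tvec" (3), from world to camera coordinates, as OpenCV has them; the wrist camera has in their place "hand_eye" (4x4, takes a point from camera to tool coordinates, whose origin is the TCP and whose axes are the flange's). Camera axes: x right, y down, z forward; pixel columns grow to the right and rows downward; lengths in m; the calibration is good to about 2 mm. A picture is of the moment at which its call begins: read the wrist's pose just before it. There is no depth.
- robot.job_done(): hands the job in; it is judged then, once.
Trained networks look in a picture, given as the dict that the camera call returned (one of the last four; its "shot" number tells which), for a name from the list of things; names that differ only in an ending like _2 or _b are one class to them, and where a whole thing is asked for, a point or a joint stands for the part that bears it (a point fixed in the world has none). Each returns a list of dicts, best first, with "conf" (0 to 1); they miss things now and then, are a little off and sometimes report something else, mostly with a low value. They report only what shows in the picture. A call takes as long as a camera call.
- robot.outline_of(picture, target): "mask" (420x560 bool, what is visible of it) and "box" ([centre column, centre row, width, height] in pixels, round what is visible of it).
The state is a dict: "clock": time; "q": joint angles; "qd": joint speeds; "tau": joint torques, N m; "position": TCP position; "tool_rot": TCP orientation; "ft_force": force on the tool from outside, world axes, zero at the start; "moment": the same for the moment, N m; "gripper_width": opening from 0.0 (shut) to 1.0 (fully open); "finger_force": force on a finger pad.
Only numpy, scipy, OpenCV 4.12 (cv2) and the standard library are available. Lean on these libraries where they do the work, as an engineer would, in place of code of your own. Each camera call takes 0.05 s, during which the arm holds its last target. There are 200 camera calls.

## Working session

There is one attempt and no reset: what is moved stays moved. The work goes in short steps, Python scripts to look and compute and a tool call to move; the robot and the scene stay as the last step left them, time stands still between calls to the robot, and variables do not carry over. Pictures are saved under pics/ and viewed, at most 10 in all, crops included, and the job is handed in when it is done.

Besides the shell and the picture viewer there is one more tool, called after ">>>" by a JSON object that holds its "method" and its "body". drive_tool: Moves the arm, as the interface text tells. Its arguments: {"type":"object","properties":{"moves":{"type":"array","items":{"type":"object","properties":{"ax":{"type":"number","minimum":-1,"maximum":1},"ay":{"type":"number","minimum":-1,"maximum":1},"az":{"type":"number","minimum":-1,"maximum":1},"x":{"type":"number","minimum":-1,"maximum":1},"y":{"type":"number","minimum":-1,"maximum":1},"z":{"type":"number","minimum":-1,"maximum":1},"jaw":{"type":"number"}}}},"grip_force":{"type":"number"}},"required":["moves"]}

```bash
mkdir -p pics; cat > h.py <<'E'
import numpy as np, cv2
from station import robot
def cap(n,save=None):
    p=robot.capture(n)
    if save: cv2.imwrite('pics/'+save,cv2.cvtColor(p['pixels'],cv2.COLOR_RGB2BGR))
    return p
def ray(p,uv,z):
    R=cv2.Rodrigues(np.array(p['rvec'],float))[0];t=np.array(p['tvec'],float).ravel()
    d=R.T@np.array([(uv[0]-p['cx'])/p['fx'],(uv[1]-p['cy'])/p['fy'],1]);c=-R.T@t
    return c+d*(z-c[2])/d[2]
def proj(p,X):
    K=np.array([[p['fx'],0,p['cx']],[0,p['fy'],p['cy']],[0,0,1]])
    return cv2.projectPoints(np.array(X,float).reshape(-1,3),np.array(p['rvec'],float),np.array(p['tvec'],float),K,None)[0].reshape(-1,2)
E
python3 - <<'E'
from h import *
s=robot.read_state();print(s)
for n in('top','side'):
    p=cap(n,n+'1.png')
    R=cv2.Rodrigues(np.array(p['rvec'],float))[0];print(n,p['fx'],-R.T@np.array(p['tvec']))
    for t in ['mallet','mat','frame','corner_a','corner_d','peg_a','peg_d_top','jar_yellow','jar_blue','jar_red','jar_green','tin','glue','brush']:
        try:
            for o in robot.outline_of(p,t)[:4]:
                if o['conf']>.3: print(n,t,round(o['conf'],2),np.round(o['box'],1),int(o['mask'].sum()),np.round(ray(p,o['box'][:2],.03)[:2],3))
        except Exception as e: print(t,e)
E
```

```text
{'clock': 0.0, 'q': array([-1.50330813e+00,  1.81518360e-01,  1.60798788e+00, -3.40944700e-06,
        1.35374288e+00, -2.06292081e-01]), 'qd': array([-0.00010758, -0.00069303, -0.00024494, -0.00075958, -0.00170742,
        0.00095748]), 'tau': array([-3.01394575e-04, -4.33879244e+01, -3.41839886e+01,  7.02329166e-02,
        3.87814944e-02, -1.19150527e-04]), 'position': array([ 0.15546849, -0.5533323 ,  0.40383236]), 'tool_rot': array([-3.13997063e+00, -3.36039672e-04,  2.73780747e-01]), 'ft_force': array([-0.27054883, -0.0806385 , -0.67637835]), 'moment': array([-0.02474485,  0.03235394,  0.00352688]), 'finger_force': 0.0, 'gripper_width': 0.9994085619761944}
top 429.6283000333722 [ 0.47370486 -0.10175028  1.04285864]
top mallet 0.59 [452.  273.1  22.   86.8] 1169 [ 0.437 -0.484]
top mallet 0.58 [373.5 277.6  46.2  61.7] 966 [ 0.425 -0.302]
top mat 0.7 [370.6 253.5  61.9  60.2] 2800 [ 0.481 -0.296]
top frame 0.67 [194.5 217.8  91.   81. ] 2607 [0.563 0.119]
top corner_a 0.87 [214.4 257.4  25.   19.7] 330 [0.47  0.069]
top corner_a 0.84 [176.4 177.9  22.6  24.1] 302 [0.658 0.165]
t
[... 1936 characters left out ...]
8   9.6] 65 [0.662 0.164]
side peg_a 0.43 [264.  286.9   8.8  10.5] 59 [0.473 0.063]
side jar_yellow 0.59 [215.4 291.1  24.8  28.5] 476 [0.56 0.13]
side jar_blue 0.65 [272.8 246.8  23.2  31.8] 631 [ 0.522 -0.056]
side jar_red 0.77 [148.  328.2  26.2  37.3] 930 [0.622 0.284]
side jar_red 0.62 [349.6 167.3  26.3  13. ] 266 [ 0.5   -0.457]
side jar_red 0.6 [202.7 323.6  10.2  12.7] 76 [0.53  0.215]
side jar_green 0.61 [184.8 251.2  27.6  35.7] 690 [0.699 0.068]
side tin 0.89 [265.4 169.1  25.1  20.3] 411 [ 0.71 -0.32]
side tin 0.31 [228.2 254.7   4.6   7.9] 34 [0.601 0.023]
side glue 0.66 [234.4 181.1  20.7  43.9] 658 [ 0.756 -0.225]
side brush 0.72 [351.  166.4  17.7  15.5] 254 [ 0.498 -0.464]
```

```bash
python3 - <<'E'
import cv2,numpy as np
t=cv2.imread('pics/top1.png')[130:330,100:480];s=cv2.imread('pics/side1.png')[120:360,120:420]
cv2.imwrite('pics/t1c.png',cv2.resize(t,None,fx=2.1,fy=2.1,interpolation=cv2.INTER_CUBIC))
cv2.imwrite('pics/s1c.png',cv2.resize(s,None,fx=2.5,fy=2.5,interpolation=cv2.INTER_CUBIC))
E
```

```text
(no output)
```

View pics/t1c.png

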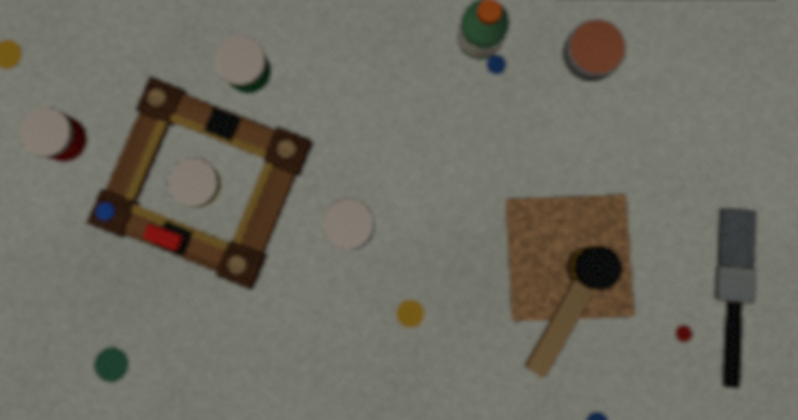

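View pics/s1c.png

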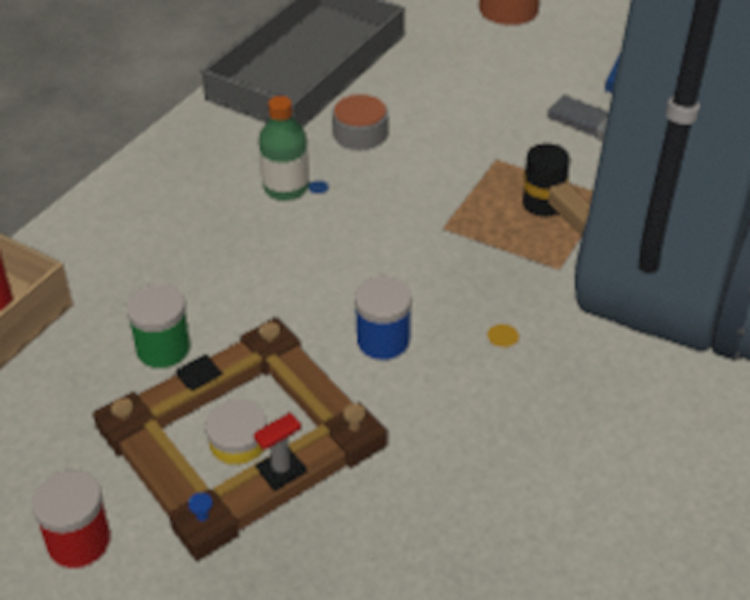

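The top crop shows the blue peg at full-image px (152,231), pale pegs at about (175,176), (236,200) and (213,256), the clamp at (178,243), and the mallet head at (384,257) with its handle running down-left to (357,305). The side crop confirms this layout. Next I fit the frame pose and peg heights from the cap centroids in both views, and the mallet from the top view.

```bash
cat > fit.py <<'E'
from h import *
from scipy.optimize import least_squares
def capc(p,g,blue,r=8):
    u,v=np.round(g).astype(int);P=p['pixels'].astype(float)
    yy,xx=np.mgrid[v-r:v+r+1,u-r:u+r+1];c=P[v-r:v+r+1,u-r:u+r+1]
    w=(c[...,2]-c[...,0]) if blue else c.min(2)   # pale => high min channel
    w=np.clip(w-(np.percentile(w,50)+.45*(w.max()-np.percentile(w,50))),0,None)
    m=(w>0).astype(np.uint8);n,l,st,_=cv2.connectedComponentsWithStats(m)
    k=1+np.argmax(st[1:,4]);m=l==k
    return np.array([xx[m].mean(),yy[m].mean()]),m.sum()
E
python3 - <<'E'
from fit import *
T=cap('top');S=cap('side')
# order: corners in frame coords
loc=np.array([[-70,80],[70,80],[70,-80],[-70,-80]])/1e3  # guess order blue, far-left, far-right, near-right
g={'T':[(150,231),(175,176),(236,200),(213,256)],'S':[(200,320),(169,283),(228,253),(262,286)]}
obs={}
for n,p in(('T',T),('S',S)):
    r=[capc(p,q,i==0,6) for i,q in enumerate(g[n])];print(n,[(np.round(a,1),b) for a,b in r]);obs[n]=np.array([a for a,b in r])
def X(v):
    c,s=np.cos(v[2]),np.sin(v[2]);return np.c_[loc@np.array([[c,s],[-s,c]])+v[:2],v[3:7]]
def f(v): return np.r_[(proj(T,X(v))-obs['T']).ravel(),(proj(S,X(v))-obs['S']).ravel()]
r=least_squares(f,[.565,.117,.3,.045,.04,.04,.04],x_scale=[.01,.01,.1,.01,.01,.01,.01])
print(np.round(r.x,4));print(np.round(X(r.x),4));print(np.round(r.fun.reshape(-1,2),1).tolist())
# mallet: dark disc + handle in top
P=T['pixels'].astype(int);sub=P[235:280,360:400];m=(sub.max(2)<30);n,l,st,ce=cv2.connectedComponentsWithStats(m.astype(np.uint8));k=1+np.argmax(st[1:,4])
hc=ce[k]+[360,235];print('head',hc,st[k],ray(T,hc,.074))
for t,z in(('jar_yellow',.03),('jar_blue',.065),('jar_red',.065),('jar_green',.065)):
    o=robot.outline_of(T,t)[0];print(t,o['conf'],np.round(ray(T,o['box'][:2],z),3))
for o in robot.outline_of(T,'mallet')[:2]:
    if o['box'][0]<400:
        ys,xs=np.nonzero(o['mask']);k=ys>275
        for a in range(275,308,6):
            kk=(ys>=a)&(ys<a+6)
            if kk.any(): print(np.round(ray(T,(xs[kk].mean(),ys[kk].mean()),.05),4))
E
```

```text
T [(array([149.6, 230.3]), np.int64(55)), (array([174. , 175.8]), np.int64(38)), (array([235.8, 200.5]), np.int64(47)), (array([212.4, 255.6]), np.int64(52))]
S [(array([199.8, 321.4]), np.int64(66)), (array([165.8, 278.2]), np.int64(25)), (array([224.1, 248.1]), np.int64(18)), (array([265.7, 281.1]), np.int64(19))]
[ 0.5677  0.1197 -0.3634  0.0434  0.0509  0.0486  0.0553]
[[0.5307 0.2193 0.0434]
 [0.6616 0.1695 0.0509]
 [0.6047 0.02   0.0486]
 [0.4738 0.0698 0.0553]]
[[0.4, 0.3], [-1.6, -0.8], [-0.3, -1.1], [-0.1, -0.0], [0.9, -0.4], [2.2, 0.4], [3.1, -0.0], [-3.9, 0.1]]
head [384.04601227 257.03067485] [ 14  13  21  19 326] [ 0.47311161 -0.31772859  0.074     ]Traceback (most recent call last):
  File "<stdin>", line 18, in <module>
IndexError: list index out of range
```

```bash
python3 - <<'E'
from fit import *
T=cap('top');S=cap('side')
loc=np.array([[-70,80],[70,80],[70,-80],[-70,-80]])/1e3
oT=np.array([(149.6,230.4),(174.1,176),(235.9,200.7),(212.6,255.6)])
oS=np.array([(199.9,321),(168.8,283),(227.6,252.7),(261.8,284.8)])
def X(v):
    c,s=np.cos(v[2]),np.sin(v[2]);return np.c_[loc@np.array([[c,s],[-s,c]])+v[:2],v[3:7]]
def f(v): return np.r_[(proj(T,X(v))-oT).ravel(),(proj(S,X(v))-oS).ravel()]
r=least_squares(f,[.565,.117,-.36,.045,.04,.04,.04],x_scale=[.01,.01,.1,.01,.01,.01,.01])
print(np.round(r.x,4));print(np.round(X(r.x),4).tolist());print(np.round(r.fun.reshape(-1,2),1).tolist())
def try_(p,t):
    try: return robot.outline_of(p,t)
    except Exception: return []
for p,nm in((T,'T'),(S,'S')):
  for t,z in(('jar_yellow',.03),('jar_blue',.065),('jar_red',.065),('jar_green',.065),('glue',.12)):
    for o in try_(p,t)[:2]: print(nm,t,round(o['conf'],2),np.round(ray(p,o['box'][:2],z if nm=='T' else z/2)[:2],3))
P=T['pixels'].astype(int);hsv=cv2.cvtColor(T['pixels'],cv2.COLOR_RGB2HSV)
m=np.zeros(P.shape[:2],bool)
for o in try_(T,'mallet'):
    if o['box'][0]<400 and o['conf']>.3: m|=o['mask']
for a in range(270,310,6):
    xs=np.nonzero(m[a:a+6].any(0))[0]
    ys_,xs_=np.nonzero(m[a:a+6])
    if len(xs_): print(a,np.round(ray(T,(xs_.mean(),a+ys_.mean()),.05),4))
E
```

```text
[ 0.5678  0.1204 -0.3706  0.044   0.0354  0.0332  0.0447]
[[0.5315, 0.2203, 0.044], [0.662, 0.1696, 0.0354], [0.6041, 0.0205, 0.0332], [0.4736, 0.0712, 0.0447]]
[[-0.2, -0.1], [-0.0, -0.0], [0.2, -0.2], [-0.1, 0.1], [0.2, 0.0], [0.0, 0.0], [0.1, -0.0], [-0.1, 0.0]]
T jar_yellow 0.85 [0.565 0.126]
T jar_yellow 0.63 [0.471 0.07 ]
T jar_blue 0.91 [ 0.518 -0.05 ]
T jar_blue 0.59 [0.481 0.069]
T jar_red 0.69 [0.614 0.278]
T jar_green 0.77 [0.696 0.067]
T glue 0.9 [ 0.722 -0.192]
S jar_yellow 0.89 [0.571 0.12 ]
S jar_yellow 0.45 [ 0.464 -0.346]
S jar_blue 0.85 [ 0.519 -0.054]
S jar_red 0.62 [0.618 0.288]
S jar_red 0.61 [0.474 0.058]
S jar_green 0.7 [0.694 0.072]
S glue 0.88 [ 0.741 -0.204]
S glue 0.53 [0.539 0.161]
270 [ 0.4379 -0.2968  0.05  ]
276 [ 0.4244 -0.2896  0.05  ]
282 [ 0.4108 -0.2812  0.05  ]
288 [ 0.3973 -0.2733  0.05  ]
294 [ 0.3841 -0.2656  0.05  ]
300 [ 0.371  -0.2594  0.05  ]
306 [ 0.3621 -0.259   0.05  ]
```

```bash
cat > plan.py <<'E'
from h import *
from scipy.spatial.transform import Rotation as Ro
def plan(tx,ty,tz,yaw,n=None,start=None):
    s=robot.read_state()
    p=np.array(s['position'] if start is None else start[:3]);y=s['tool_rot'][2] if start is None else start[3]
    d=np.array([tx,ty,tz])-p;dy=(yaw-y+np.pi)%(2*np.pi)-np.pi
    m=max(np.abs(dy)/.08,np.hypot(d[0],d[1])/.0245,abs(d[2])/.025)
    n=n or int(np.ceil(m))
    print('from',np.round(p,4),'yaw',round(y,4),'rpy',np.round(s['tool_rot'],3),'n',n,'F',np.round(s['ft_force'],1),'t',round(s['clock'],2))
    for i in range(n):
        R=Ro.from_euler('xyz',[np.pi,0,y]).as_matrix();st=R.T@(np.array([tx,ty,tz])-p)/(n-i)/.025
        st=np.round(st,2);a=round(-((yaw-y+np.pi)%(2*np.pi)-np.pi)/(n-i)/.08,2)
        print(dict(x=st[0],y=st[1],z=st[2],az=a));p=p+R@st*.025;y-=a*.08
E
python3 -c "
from plan import *
plan(.422,-.2895,.30,-.51)"
```

```text
from [ 0.1555 -0.5536  0.4047] yaw 0.2738 rpy [-3.142  0.     0.274] n 16 F [0.1 0.2 0.2] t 2.3
{'x': np.float64(0.82), 'y': np.float64(-0.46), 'z': np.float64(0.26), 'az': np.float64(0.61)}
{'x': np.float64(0.8), 'y': np.float64(-0.49), 'z': np.float64(0.26), 'az': np.float64(0.61)}
{'x': np.float64(0.77), 'y': np.float64(-0.53), 'z': np.float64(0.26), 'az': np.float64(0.61)}
{'x': np.float64(0.74), 'y': np.float64(-0.57), 'z': np.float64(0.26), 'az': np.float64(0.61)}
{'x': np.float64(0.72), 'y': np.float64(-0.61), 'z': np.float64(0.26), 'az': np.float64(0.61)}
{'x': np.float64(0.69), 'y': np.float64(-0.64), 'z': np.float64(0.26), 'az': np.float64(0.61)}
{'x': np.float64(0.65), 'y': np.float64(-0.67), 'z': np.float64(0.26), 'az': np.float64(0.61)}
{'x': np.float64(0.62), 'y': np.float64(-0.7), 'z': np.float64(0.26), 'az': np.float64(0.61)}
{'x': np.float64(0.58), 'y': np.float64(-0.73), 'z': np.float64(0.26), 'az': np.float64(0.61)}
{'x': np.float64(0.55), 'y': np.float64(-0.76), 'z': np.float64(0.26), 'az': np.float64(0.62)}
{'x': np.float64(0.51), 'y': np.float64(-0.79), 'z': np.float64(0.26), 'az': np.float64(0.61)}
{'x': np.float64(0.47), 'y': np.float64(-0.81), 'z': np.float64(0.27), 'az': np.float64(0.62)}
{'x': np.float64(0.43), 'y': np.float64(-0.84), 'z': np.float64(0.26), 'az': np.float64(0.61)}
{'x': np.float64(0.39), 'y': np.float64(-0.85), 'z': np.float64(0.27), 'az': np.float64(0.62)}
{'x': np.float64(0.35), 'y': np.float64(-0.87), 'z': np.float64(0.26), 'az': np.float64(0.61)}
{'x': np.float64(0.3), 'y': np.float64(-0.89), 'z': np.float64(0.27), 'az': np.float64(0.62)}
```

>>> {"method": "drive_tool", "body": {"moves": [{"x": 0.82,"y": -0.46,"z": 0.26,"az": 0.61},{"x": 0.8,"y": -0.49,"z": 0.26,"az": 0.61},{"x": 0.77,"y": -0.53,"z": 0.26,"az": 0.61},{"x": 0.74,"y": -0.57,"z": 0.26,"az": 0.61},{"x": 0.72,"y": -0.61,"z": 0.26,"az": 0.61},{"x": 0.69,"y": -0.64,"z": 0.26,"az": 0.61},{"x": 0.65,"y": -0.67,"z": 0.26,"az": 0.61},{"x": 0.62,"y": -0.7,"z": 0.26,"az": 0.61},{"x": 0.58,"y": -0.73,"z": 0.26,"az": 0.61},{"x": 0.55,"y": -0.76,"z": 0.26,"az": 0.62}]}}

```text
invalid input at $.moves[0]: expected keys ax, ay, az, x, y, z, jaw
```

>>> {"method": "drive_tool", "body": {"moves": [{"x": 0.51,"y": -0.79,"z": 0.26,"az": 0.61},{"x": 0.47,"y": -0.81,"z": 0.27,"az": 0.62},{"x": 0.43,"y": -0.84,"z": 0.26,"az": 0.61},{"x": 0.39,"y": -0.85,"z": 0.27,"az": 0.62},{"x": 0.35,"y": -0.87,"z": 0.26,"az": 0.61},{"x": 0.3,"y": -0.89,"z": 0.27,"az": 0.62}]}}

```text
invalid input at $.moves[0]: expected keys ax, ay, az, x, y, z, jaw
```

>>> {"method": "drive_tool", "body": {"moves": [{"ax": 0,"ay": 0,"jaw": 88,"x": 0.82,"y": -0.46,"z": 0.26,"az": 0.61},{"ax": 0,"ay": 0,"jaw": 88,"x": 0.8,"y": -0.49,"z": 0.26,"az": 0.61},{"ax": 0,"ay": 0,"jaw": 88,"x": 0.77,"y": -0.53,"z": 0.26,"az": 0.61},{"ax": 0,"ay": 0,"jaw": 88,"x": 0.74,"y": -0.57,"z": 0.26,"az": 0.61},{"ax": 0,"ay": 0,"jaw": 88,"x": 0.72,"y": -0.61,"z": 0.26,"az": 0.61},{"ax": 0,"ay": 0,"jaw": 88,"x": 0.69,"y": -0.64,"z": 0.26,"az": 0.61},{"ax": 0,"ay": 0,"jaw": 88,"x": 0.65,"y": -0.67,"z": 0.26,"az": 0.61},{"ax": 0,"ay": 0,"jaw": 88,"x": 0.62,"y": -0.7,"z": 0.26,"az": 0.61},{"ax": 0,"ay": 0,"jaw": 88,"x": 0.58,"y": -0.73,"z": 0.26,"az": 0.61},{"ax": 0,"ay": 0,"jaw": 88,"x": 0.55,"y": -0.76,"z": 0.26,"az": 0.62}]}}

```text
clock: 3.55
position: [0.3225, -0.3882, 0.3396]
tool_rot: [3.141, -0.0, -0.217]
ft_force: [1.8, 0.7, 0.1]
gripper_width: 0.996
finger_force: 0.0
```

>>> {"method": "drive_tool", "body": {"moves": [{"ax": 0,"ay": 0,"jaw": 88,"x": 0.51,"y": -0.79,"z": 0.26,"az": 0.61},{"ax": 0,"ay": 0,"jaw": 88,"x": 0.47,"y": -0.81,"z": 0.27,"az": 0.62},{"ax": 0,"ay": 0,"jaw": 88,"x": 0.43,"y": -0.84,"z": 0.26,"az": 0.61},{"ax": 0,"ay": 0,"jaw": 88,"x": 0.39,"y": -0.85,"z": 0.27,"az": 0.62},{"ax": 0,"ay": 0,"jaw": 88,"x": 0.35,"y": -0.87,"z": 0.26,"az": 0.61},{"ax": 0,"ay": 0,"jaw": 88,"x": 0.3,"y": -0.89,"z": 0.27,"az": 0.62}]}}

```text
clock: 4.3
position: [0.4225, -0.2891, 0.2999]
tool_rot: [3.141, -0.0, -0.512]
ft_force: [-0.6, -0.0, 0.4]
gripper_width: 0.999
finger_force: 0.0
```

```bash
sed -i 's/print(dict(x=st\[0\],y=st\[1\],z=st\[2\],az=a))/print("x %g y %g z %g az %g"%(*st,a))/' plan.py
python3 - <<'E'
from plan import *
plan(.422,-.2895,.186,-.51)
s=robot.read_state();w=cap('wrist','w1.png')
H=np.array(w['hand_eye']);R=Ro.from_euler('xyz',s['tool_rot']).as_matrix();M=np.eye(4);M[:3,:3]=R;M[:3,3]=s['position']
C=M@H
def wray(uv,z):
    d=C[:3,:3]@np.array([(uv[0]-w['cx'])/w['fx'],(uv[1]-w['cy'])/w['fy'],1]);return C[:3,3]+d*(z-C[2,3])/d[2]
h=cv2.cvtColor(w['pixels'],cv2.COLOR_RGB2HSV)
for o in robot.outline_of(w,'mallet')[:2]:
    print(o['conf'],o['box']);m=o['mask']
    ys,xs=np.nonzero(m)
    P=np.array([wray((a,b),.05)[:2] for a,b in zip(xs[::7],ys[::7])])
    hd=np.array([.473,-.318]);dirv=np.array([-.873,.487]);t=(P-hd)@dirv
    for a in range(35,125,15):
        k=(t*1e3>a)&(t*1e3<a+15)
        if k.sum()>5:
            q=(P[k]-hd)@np.array([-dirv[1],dirv[0]]);print(a+7,round((q.max()+q.min())/2*1e3,1),round(np.ptp(q)*1e3,1))
E
```

```text
from [ 0.4225 -0.2891  0.2999] yaw -0.5118 rpy [ 3.141 -0.    -0.512] n 5 F [-0.6 -0.   0.4] t 4.3
x -0 y 0 z 0.91 az -0
x -0 y 0.01 z 0.91 az -0.01
x -0 y 0 z 0.91 az -0
x -0.01 y 0.01 z 0.91 az -0.01
x -0 y 0 z 0.92 az -0
0.79 [291.6, 201.8, 86.0, 231.3]
42 0.7 23.5
57 0.7 23.7
72 -0.3 23.6
87 -0.4 23.9
102 -1.1 23.1
117 -1.4 22.7
```

View pics/w1.png

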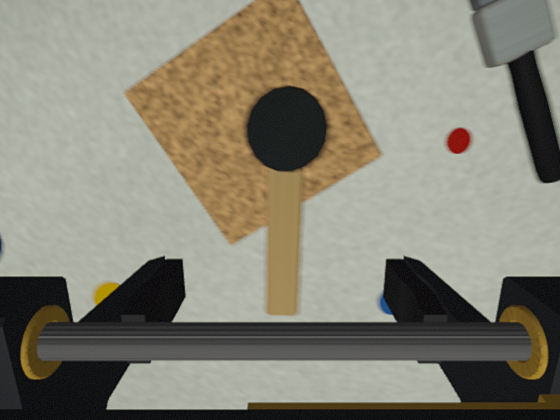

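The wrist view shows the handle vertical in the image between the open fingers, at about px (284,240), with the head at (287,129). The measured width is about 23.5 mm, which matches the given 24 mm. The yaw needs about −0.024 rad of correction.

>>> {"method": "drive_tool", "body": {"moves": [{"ax": 0,"ay": 0,"az": 0.06,"x": 0,"y": 0,"z": 0.91,"jaw": 88},{"ax": 0,"ay": 0,"az": 0.06,"x": 0,"y": 0,"z": 0.91,"jaw": 70},{"ax": 0,"ay": 0,"az": 0.06,"x": 0,"y": 0,"z": 0.91,"jaw": 60},{"ax": 0,"ay": 0,"az": 0.06,"x": 0,"y": 0,"z": 0.91,"jaw": 55},{"ax": 0,"ay": 0,"az": 0.06,"x": 0,"y": 0,"z": 0.91,"jaw": 50},{"ax": 0,"ay": 0,"az": 0,"x": 0,"y": 0,"z": 0,"jaw": 40},{"ax": 0,"ay": 0,"az": 0,"x": 0,"y": 0,"z": 0,"jaw": 10},{"ax": 0,"ay": 0,"az": 0,"x": 0,"y": 0,"z": 0,"jaw": 10},{"ax": 0,"ay": 0,"az": 0,"x": 0,"y": 0,"z": 0,"jaw": 10},{"ax": 0,"ay": 0,"az": 0,"x": 0,"y": 0,"z": 0,"jaw": 10}], "grip_force": 60}}

```text
clock: 5.65
position: [0.4222, -0.2901, 0.1871]
tool_rot: [3.141, -0.002, -0.534]
ft_force: [-1.8, -0.7, 4.0]
gripper_width: 0.266
finger_force: 60.0
```

>>> {"method": "drive_tool", "body": {"moves": [{"ax": 0,"ay": 0,"az": 0,"x": 0,"y": 0,"z": -0.5,"jaw": 10},{"ax": 0,"ay": 0,"az": 0,"x": 0,"y": 0,"z": -1,"jaw": 10},{"ax": 0,"ay": 0,"az": 0,"x": 0,"y": 0,"z": -1,"jaw": 10},{"ax": 0,"ay": 0,"az": 0,"x": 0,"y": 0,"z": -1,"jaw": 10},{"ax": 0,"ay": 0,"az": 0,"x": 0,"y": 0,"z": -1,"jaw": 10},{"ax": 0,"ay": 0,"az": 0,"x": 0,"y": 0,"z": -0.5,"jaw": 10}]}}

```text
clock: 6.4
position: [0.422, -0.2894, 0.3126]
tool_rot: [3.141, -0.001, -0.534]
ft_force: [0.9, -0.3, -3.8]
gripper_width: 0.266
finger_force: 60.0
```

```bash
python3 - <<'E'
from plan import *
plan(.4156,.0712,.3111,0)
w=cap('wrist','w2.png')
E
```

```text
from [ 0.422  -0.2894  0.3126] yaw -0.534 rpy [ 3.141e+00 -1.000e-03 -5.340e-01] n 15 F [ 0.9 -0.3 -3.8] t 6.4
x -0.5 y -0.82 z 0 az -0.44
x -0.48 y -0.84 z 0 az -0.45
x -0.44 y -0.85 z 0 az -0.44
x -0.41 y -0.87 z 0 az -0.45
x -0.38 y -0.88 z 0.01 az -0.44
x -0.35 y -0.9 z 0 az -0.45
x -0.32 y -0.91 z 0.01 az -0.44
x -0.29 y -0.92 z 0 az -0.45
x -0.26 y -0.93 z 0.01 az -0.44
x -0.22 y -0.93 z 0 az -0.45
x -0.19 y -0.94 z 0.01 az -0.44
x -0.15 y -0.95 z 0 az -0.45
x -0.12 y -0.95 z 0.01 az -0.44
x -0.09 y -0.96 z 0 az -0.45
x -0.05 y -0.96 z 0.01 az -0.44
```

View pics/w2.png

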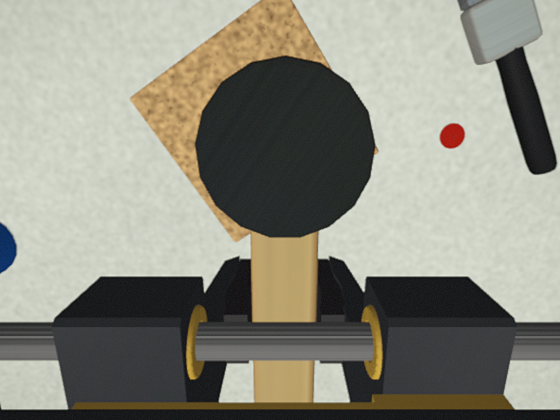

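The mallet is held straight, with the head centred at about px (285,147). I'm moving over the near-right peg.

>>> {"method": "drive_tool", "body": {"moves": [{"ax": 0,"ay": 0,"jaw": 10,"x": -0.5,"y": -0.82,"z": 0,"az": -0.44},{"ax": 0,"ay": 0,"jaw": 10,"x": -0.48,"y": -0.84,"z": 0,"az": -0.45},{"ax": 0,"ay": 0,"jaw": 10,"x": -0.44,"y": -0.85,"z": 0,"az": -0.44},{"ax": 0,"ay": 0,"jaw": 10,"x": -0.41,"y": -0.87,"z": 0,"az": -0.45},{"ax": 0,"ay": 0,"jaw": 10,"x": -0.38,"y": -0.88,"z": 0.01,"az": -0.44},{"ax": 0,"ay": 0,"jaw": 10,"x": -0.35,"y": -0.9,"z": 0,"az": -0.45},{"ax": 0,"ay": 0,"jaw": 10,"x": -0.32,"y": -0.91,"z": 0.01,"az": -0.44},{"ax": 0,"ay": 0,"jaw": 10,"x": -0.29,"y": -0.92,"z": 0,"az": -0.45},{"ax": 0,"ay": 0,"jaw": 10,"x": -0.26,"y": -0.93,"z": 0.01,"az": -0.44},{"ax": 0,"ay": 0,"jaw": 10,"x": -0.22,"y": -0.93,"z": 0,"az": -0.45}]}}

```text
clock: 7.7
position: [0.4171, -0.047, 0.31]
tool_rot: [-3.141, 0.001, -0.175]
ft_force: [0.1, 0.3, -3.5]
gripper_width: 0.266
finger_force: 60.0
```

>>> {"method": "drive_tool", "body": {"moves": [{"ax": 0,"ay": 0,"jaw": 10,"x": -0.19,"y": -0.94,"z": 0.01,"az": -0.44},{"ax": 0,"ay": 0,"jaw": 10,"x": -0.15,"y": -0.95,"z": 0,"az": -0.45},{"ax": 0,"ay": 0,"jaw": 10,"x": -0.12,"y": -0.95,"z": 0.01,"az": -0.44},{"ax": 0,"ay": 0,"jaw": 10,"x": -0.09,"y": -0.96,"z": 0,"az": -0.45},{"ax": 0,"ay": 0,"jaw": 10,"x": -0.05,"y": -0.96,"z": 0.01,"az": -0.44},{"ax": 0,"ay": 0,"jaw": 10,"x": 0,"y": 0,"z": 0,"az": 0}]}}

```text
clock: 8.45
position: [0.4145, 0.073, 0.3092]
tool_rot: [-3.141, 0.001, 0.004]
ft_force: [0.3, 0.7, -3.3]
gripper_width: 0.264
finger_force: 60.0
```

```bash
python3 - <<'E'
from plan import *
s=robot.read_state();w=cap('wrist');H=np.array(w['hand_eye'])
R=Ro.from_euler('xyz',s['tool_rot']).as_matrix()
d=H[:3,:3]@np.array([(285-w['cx'])/w['fx'],(147-w['cy'])/w['fy'],1]);o=H[:3,3];X=o+d*(.112-o[2])/d[2]
print('head in tool',np.round(X,4),'world',np.round(R@X+s['position'],4),np.round(s['position'],4),np.round(s['tool_rot'],4))
T=cap('top','t2.png')
P=T['pixels'];a=cv2.resize(P[160:290,130:270],None,fx=3,fy=3,interpolation=cv2.INTER_CUBIC)
S=cap('side','s2.png');b=cv2.resize(S['pixels'][210:340,140:300],None,fx=3,fy=3,interpolation=cv2.INTER_CUBIC)
cv2.imwrite('pics/c2.png',cv2.cvtColor(cv2.resize(np.hstack([a,b]),(800,347)),cv2.COLOR_RGB2BGR))
E
```

```text
head in tool [ 0.0628 -0.      0.112 ] world [0.4772 0.0733 0.1972] [0.4145 0.073  0.3092] [-3.1412e+00  1.1000e-03  3.9000e-03]
```

View pics/c2.png

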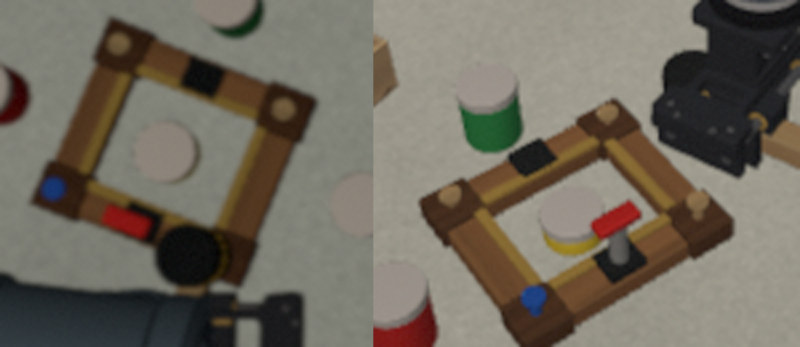

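The head hangs about 60 mm ahead of the grip line, over the near-right peg. First blow is aimed about 1 mm short of home.

>>> {"method": "drive_tool", "body": {"moves": [{"ax": 0,"ay": 0,"az": 0,"x": -0.1,"y": 0.08,"z": -0.16,"jaw": 10},{"ax": 0,"ay": 0,"az": 0,"x": 0,"y": 0,"z": 1,"jaw": 10},{"ax": 0,"ay": 0,"az": 0,"x": 0,"y": 0,"z": 1,"jaw": 10},{"ax": 0,"ay": 0,"az": 0,"x": 0,"y": 0,"z": 1,"jaw": 10},{"ax": 0,"ay": 0,"az": 0,"x": 0,"y": 0,"z": 1,"jaw": 10}]}}

```text
clock: 9.22
position: [0.4134, 0.0682, 0.2136]
tool_rot: [3.141, -0.001, -0.002]
ft_force: [-3.6, 0.6, 3.6]
gripper_width: 0.264
finger_force: 60.0
```

>>> {"method": "drive_tool", "body": {"moves": [{"ax": 0,"ay": 0,"az": 0,"x": 0,"y": -0.08,"z": -0.95,"jaw": 10},{"ax": 0,"ay": 0,"az": 0,"x": 0,"y": 0,"z": -0.95,"jaw": 10},{"ax": 0,"ay": 0,"az": 0,"x": 0,"y": 0,"z": -0.96,"jaw": 10},{"ax": 0,"ay": 0,"az": 0,"x": 0,"y": 0,"z": 1,"jaw": 10},{"ax": 0,"ay": 0,"az": 0,"x": 0,"y": 0,"z": 1,"jaw": 10},{"ax": 0,"ay": 0,"az": 0,"x": 0,"y": 0,"z": 1,"jaw": 10}]}}

```text
clock: 9.98
position: [0.4134, 0.0702, 0.2101]
tool_rot: [3.141, -0.001, -0.002]
ft_force: [-10.4, -1.3, 15.3]
gripper_width: 0.266
finger_force: 60.0
```

>>> {"method": "drive_tool", "body": {"moves": [{"ax": 0,"ay": 0,"az": 0,"x": 0,"y": 0,"z": -0.99,"jaw": 10},{"ax": 0,"ay": 0,"az": 0,"x": 0,"y": 0,"z": -1,"jaw": 10},{"ax": 0,"ay": 0,"az": 0,"x": 0,"y": 0,"z": -1,"jaw": 10},{"ax": 0,"ay": 0,"az": 0,"x": 0,"y": 0,"z": -1,"jaw": 10}]}}

```text
clock: 10.48
position: [0.4131, 0.0703, 0.3111]
tool_rot: [3.141, -0.0, -0.002]
ft_force: [0.4, 0.2, -2.9]
gripper_width: 0.268
finger_force: 60.0
```

```bash
python3 - <<'E'
from plan import *
plan(.545,.0307,.308,-.17)
w=cap('wrist','w3.png');S=cap('side','s3.png')
a=cv2.resize(S['pixels'][220:345,150:290],(420,375),interpolation=cv2.INTER_CUBIC);b=cv2.resize(w['pixels'],(380,285))
b=np.vstack([b,np.zeros((90,380,3),np.uint8)])
cv2.imwrite('pics/c3.png',cv2.cvtColor(np.hstack([a,b]),cv2.COLOR_RGB2BGR))
E
```

```text
from [0.4131 0.0703 0.3111] yaw -0.0019 rpy [ 3.141e+00 -0.000e+00 -2.000e-03] n 6 F [ 0.4  0.2 -2.9] t 10.47
x 0.88 y 0.26 z 0.02 az 0.35
x 0.89 y 0.24 z 0.02 az 0.35
x 0.89 y 0.21 z 0.02 az 0.35
x 0.9 y 0.19 z 0.02 az 0.35
x 0.9 y 0.16 z 0.02 az 0.35
x 0.91 y 0.14 z 0.02 az 0.35
```

View pics/c3.png

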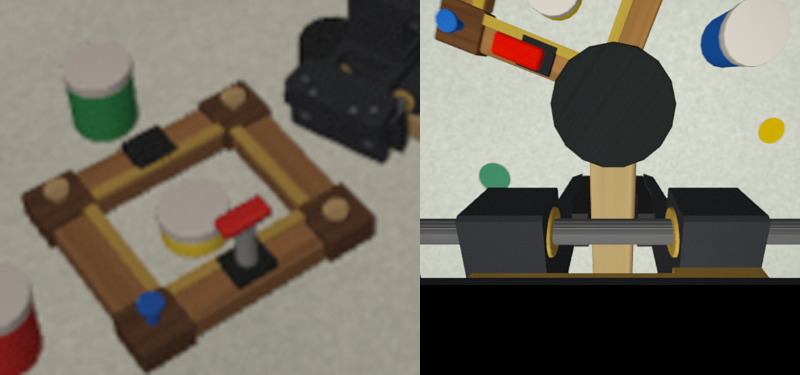

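Peg A's cap now sits on its block with no shank visible at crop px (335,210). The blue peg is unchanged. The mallet has tilted in the grip by only about 2°. Next is the far-right peg.

>>> {"method": "drive_tool", "body": {"moves": [{"ax": 0,"ay": 0,"jaw": 10,"x": 0.88,"y": 0.26,"z": 0.02,"az": 0.35},{"ax": 0,"ay": 0,"jaw": 10,"x": 0.89,"y": 0.24,"z": 0.02,"az": 0.35},{"ax": 0,"ay": 0,"jaw": 10,"x": 0.89,"y": 0.21,"z": 0.02,"az": 0.35},{"ax": 0,"ay": 0,"jaw": 10,"x": 0.9,"y": 0.19,"z": 0.02,"az": 0.35},{"ax": 0,"ay": 0,"jaw": 10,"x": 0.9,"y": 0.16,"z": 0.02,"az": 0.35},{"ax": 0,"ay": 0,"jaw": 10,"x": 0.91,"y": 0.14,"z": 0.02,"az": 0.35},{"ax": 0,"ay": 0,"jaw": 10,"x": 0,"y": 0,"z": 0,"az": 0}]}}

```text
clock: 11.45
position: [0.5457, 0.0305, 0.3057]
tool_rot: [3.141, 0.001, -0.17]
ft_force: [-0.1, 0.3, -3.7]
gripper_width: 0.265
finger_force: 60.0
```

>>> {"method": "drive_tool", "body": {"moves": [{"ax": 0,"ay": 0,"az": 0,"x": 0,"y": 0,"z": -0.12,"jaw": 10},{"ax": 0,"ay": 0,"az": 0,"x": 0,"y": 0,"z": 1,"jaw": 10},{"ax": 0,"ay": 0,"az": 0,"x": 0,"y": 0,"z": 1,"jaw": 10},{"ax": 0,"ay": 0,"az": 0,"x": 0,"y": 0,"z": 1,"jaw": 10},{"ax": 0,"ay": 0,"az": 0,"x": 0,"y": 0,"z": 1,"jaw": 10}]}}

```text
clock: 12.08
position: [0.5442, 0.0319, 0.2095]
tool_rot: [-3.142, 0.001, -0.168]
ft_force: [-2.9, 0.2, 4.0]
gripper_width: 0.265
finger_force: 60.0
```

>>> {"method": "drive_tool", "body": {"moves": [{"ax": 0,"ay": 0,"az": 0,"x": 0,"y": 0,"z": -0.96,"jaw": 10},{"ax": 0,"ay": 0,"az": 0,"x": 0,"y": 0,"z": -0.96,"jaw": 10},{"ax": 0,"ay": 0,"az": 0,"x": 0,"y": 0,"z": -0.96,"jaw": 10},{"ax": 0,"ay": 0,"az": 0,"x": 0,"y": 0,"z": 1,"jaw": 10},{"ax": 0,"ay": 0,"az": 0,"x": 0,"y": 0,"z": 1,"jaw": 10},{"ax": 0,"ay": 0,"az": 0,"x": 0,"y": 0,"z": 1,"jaw": 10}]}}

```text
clock: 12.82
position: [0.5442, 0.0319, 0.2067]
tool_rot: [-3.142, 0.0, -0.168]
ft_force: [-8.3, 0.8, 15.5]
gripper_width: 0.265
finger_force: 60.0
```

>>> {"method": "drive_tool", "body": {"moves": [{"ax": 0,"ay": 0,"az": 0,"x": 0,"y": 0,"z": -1,"jaw": 10},{"ax": 0,"ay": 0,"az": 0,"x": 0,"y": 0,"z": -1,"jaw": 10},{"ax": 0,"ay": 0,"az": 0,"x": 0,"y": 0,"z": -1,"jaw": 10},{"ax": 0,"ay": 0,"az": 0,"x": 0,"y": 0,"z": -1,"jaw": 10}]}}

```text
clock: 13.32
position: [0.5441, 0.0319, 0.3077]
tool_rot: [-3.142, 0.001, -0.168]
ft_force: [0.1, 0.1, -3.9]
gripper_width: 0.263
finger_force: 60.0
```

```bash
python3 - <<'E'
from plan import *
plan(.6056,.149,.3085,.35)
w=cap('wrist','w4.png');S=cap('side','s4.png')
a=cv2.resize(S['pixels'][220:345,150:290],(420,375),interpolation=cv2.INTER_CUBIC);b=cv2.resize(w['pixels'],(380,285))
b=np.vstack([b,np.zeros((90,380,3),np.uint8)])
cv2.imwrite('pics/c4.png',cv2.cvtColor(np.hstack([a,b]),cv2.COLOR_RGB2BGR))
E
```

```text
from [0.5441 0.0319 0.3077] yaw -0.1679 rpy [-3.142e+00  1.000e-03 -1.680e-01] n 7 F [ 0.1  0.1 -3.9] t 13.32
x 0.23 y -0.72 z -0 az -0.92
x 0.29 y -0.7 z -0.01 az -0.93
x 0.34 y -0.68 z -0 az -0.92
x 0.39 y -0.65 z -0.01 az -0.93
x 0.43 y -0.62 z -0 az -0.92
x 0.48 y -0.58 z -0.01 az -0.93
x 0.52 y -0.55 z -0 az -0.92
```

View pics/c4.png

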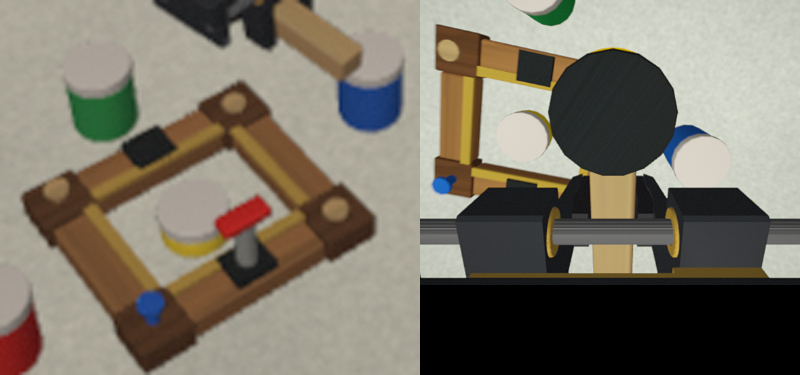

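Peg C's cap is seated at crop px (235,103), and the blue peg is still standing. The mallet has tilted about 0.08 rad in the grip, so I'm pitching the tool to level it before the last peg.

>>> {"method": "drive_tool", "body": {"moves": [{"ax": 0,"ay": 0,"jaw": 10,"x": 0.23,"y": -0.72,"z": 0,"az": -0.92},{"ax": 0,"ay": 0,"jaw": 10,"x": 0.29,"y": -0.7,"z": -0.01,"az": -0.93},{"ax": 0,"ay": 0,"jaw": 10,"x": 0.34,"y": -0.68,"z": 0,"az": -0.92},{"ax": 0,"ay": 0,"jaw": 10,"x": 0.39,"y": -0.65,"z": -0.01,"az": -0.93},{"ax": 0,"ay": 0,"jaw": 10,"x": 0.43,"y": -0.62,"z": 0,"az": -0.92},{"ax": 0,"ay": 0,"jaw": 10,"x": 0.48,"y": -0.58,"z": -0.01,"az": -0.93},{"ax": 0,"ay": 0,"jaw": 10,"x": 0.52,"y": -0.55,"z": 0,"az": -0.92},{"ax": 0,"ay": -1,"jaw": 10,"x": 0.47,"y": 0,"z": -0.1,"az": 0},{"ax": 0,"ay": 0,"jaw": 10,"x": 0,"y": 0,"z": 0,"az": 0}]}}

```text
clock: 14.55
position: [0.6177, 0.1531, 0.3088]
tool_rot: [-3.141, 0.081, 0.35]
ft_force: [0.3, -0.2, -3.7]
gripper_width: 0.262
finger_force: 60.0
```

```bash
python3 - <<'E'
from plan import *
s=robot.read_state();R=Ro.from_euler('xyz',s['tool_rot']).as_matrix();g=s['position']+R@[0,0,.147]
x=R[:,0]*[1,1,0];x/=np.linalg.norm(x)
print(np.round(s['position'],4),np.round(s['tool_rot'],4),'grasp',np.round(g,4),'head',np.round(g+x*.06,4),'want .662 .1696; face z',round(g[2]-.0361,4))
e=np.array([.662,.1696,0])-(g+x*.06);e[2]=0;print('shift tool units',np.round(R.T@e/.025,2))
E
```

```text
[0.6177 0.1531 0.3088] [-3.1413  0.0809  0.35  ] grasp [0.6065 0.1491 0.1623] head [0.6629 0.1697 0.1623] want .662 .1696; face z 0.1262
shift tool units [-0.04 -0.01  0.  ]
```

>>> {"method": "drive_tool", "body": {"moves": [{"ax": 0,"ay": 0,"az": 0,"x": -0.04,"y": 0,"z": -0.08,"jaw": 10},{"ax": 0,"ay": 0,"az": 0,"x": 0.08,"y": 0,"z": 1,"jaw": 10},{"ax": 0,"ay": 0,"az": 0,"x": 0.08,"y": 0,"z": 1,"jaw": 10},{"ax": 0,"ay": 0,"az": 0,"x": 0.08,"y": 0,"z": 1,"jaw": 10},{"ax": 0,"ay": 0,"az": 0,"x": 0.08,"y": 0,"z": 1,"jaw": 10}]}}

```text
clock: 15.18
position: [0.6163, 0.1519, 0.2114]
tool_rot: [-3.142, 0.08, 0.348]
ft_force: [-2.1, -0.4, 4.0]
gripper_width: 0.263
finger_force: 60.0
```

Same pattern as the other pegs. The second blow goes 3.5 mm deeper.

>>> {"method": "drive_tool", "body": {"moves": [{"ax": 0,"ay": 0,"az": 0,"x": -0.08,"y": 0,"z": -0.95,"jaw": 10},{"ax": 0,"ay": 0,"az": 0,"x": -0.08,"y": 0,"z": -0.95,"jaw": 10},{"ax": 0,"ay": 0,"az": 0,"x": -0.08,"y": 0,"z": -0.96,"jaw": 10},{"ax": 0,"ay": 0,"az": 0,"x": 0.08,"y": 0,"z": 1,"jaw": 10},{"ax": 0,"ay": 0,"az": 0,"x": 0.08,"y": 0,"z": 1,"jaw": 10},{"ax": 0,"ay": 0,"az": 0,"x": 0.08,"y": 0,"z": 1,"jaw": 10}]}}

```text
clock: 15.92
position: [0.616, 0.1519, 0.2081]
tool_rot: [3.142, 0.079, 0.349]
ft_force: [-8.1, -3.1, 13.4]
gripper_width: 0.262
finger_force: 60.0
```

>>> {"method": "drive_tool", "body": {"moves": [{"ax": 0,"ay": 0,"az": 0,"x": -0.08,"y": 0,"z": -1,"jaw": 10},{"ax": 0,"ay": 0,"az": 0,"x": -0.08,"y": 0,"z": -1,"jaw": 10},{"ax": 0,"ay": 0,"az": 0,"x": -0.08,"y": 0,"z": -1,"jaw": 10},{"ax": 0,"ay": 0,"az": 0,"x": -0.08,"y": 0,"z": -1,"jaw": 10}]}}

```text
clock: 16.42
position: [0.616, 0.1519, 0.3095]
tool_rot: [-3.141, 0.079, 0.349]
ft_force: [-0.3, 0.8, -4.2]
gripper_width: 0.261
finger_force: 60.0
```

```bash
cat >> plan.py <<'E'
def plan2(g,tilt,yaw,n=None):
    "grasp point g (world), tool pitched so that the +x side dips by tilt"
    s=robot.read_state();Rt=Ro.from_euler('xyz',[np.pi,0,yaw])*Ro.from_rotvec([0,-tilt,0])
    R=Ro.from_euler('xyz',s['tool_rot']);p=np.array(s['position']);tp=np.array(g)-Rt.apply([0,0,.147])
    rv=(R.inv()*Rt).as_rotvec();n=n or int(np.ceil(max(np.abs(rv).max()/.079,np.linalg.norm(tp-p)/.0245)))
    print('grasp now',np.round(p+R.apply([0,0,.147]),4),'TCP to',np.round(tp,4),'n',n,'t',round(s['clock'],2))
    for i in range(n):
        st=np.round(R.inv().apply(tp-p)/(n-i)/.025,2);a=np.round((R.inv()*Rt).as_rotvec()/(n-i)/.08,2)
        print('x %g y %g z %g ax %g ay %g az %g'%(*st,*a));p=p+R.apply(st*.025);R=R*Ro.from_rotvec(a*.08)
E
python3 - <<'E'
from plan import *
plan2([.4222,-.2901,.165],.08,-.534)
w=cap('wrist','w5.png');print(w['fx'],np.round(w['hand_eye'],3).tolist())
E
```

```text
grasp now [0.6051 0.148  0.1629] TCP to [ 0.4323 -0.2961  0.3115] n 20 t 16.43
x -0.65 y 0.72 z 0.05 ax 0.04 ay -0 az 0.55
x -0.62 y 0.74 z 0.04 ax 0.04 ay -0 az 0.55
x -0.58 y 0.77 z 0.04 ax 0.04 ay -0 az 0.55
x -0.55 y 0.8 z 0.04 ax 0.04 ay -0 az 0.55
x -0.51 y 0.82 z 0.04 ax 0.04 ay -0 az 0.55
x -0.48 y 0.84 z 0.04 ax 0.04 ay -0 az 0.55
x -0.44 y 0.86 z 0.03 ax 0.05 ay -0 az 0.55
x -0.4 y 0.88 z 0.03 ax 0.04 ay -0 az 0.55
x -0.36 y 0.9 z 0.03 ax 0.05 ay -0 az 0.55
x -0.32 y 0.91 z 0.02 ax 0.04 ay -0 az 0.55
x -0.28 y 0.93 z 0.02 ax 0.05 ay -0 az 0.55
x -0.24 y 0.94 z 0.01 ax 0.04 ay -0 az 0.55
x -0.2 y 0.95 z 0.01 ax 0.05 ay -0 az 0.55
x -0.16 y 0.96 z 0.01 ax 0.04 ay -0 az 0.55
x -0.12 y 0.96 z 0.01 ax 0.05 ay -0 az 0.55
x -0.07 y 0.96 z 0 ax 0.04 ay -0 az 0.55
x -0.03 y 0.97 z -0 ax 0.04 ay -0 az 0.55
x 0.01 y 0.97 z -0.01 ax 0.05 ay -0.01 az 0.55
x 0.05 y 0.97 z -0.01 ax 0.04 ay -0 az 0.55
x 0.09 y 0.96 z -0.01 ax 0.05 ay -0.01 az 0.55
362.71995463652945 [[0.0, -0.962, -0.272, 0.071], [1.0, -0.0, 0.001, -0.0], [-0.001, -0.272, 0.962, 0.02], [0.0, 0.0, 0.0, 1.0]]
```

View pics/w5.png

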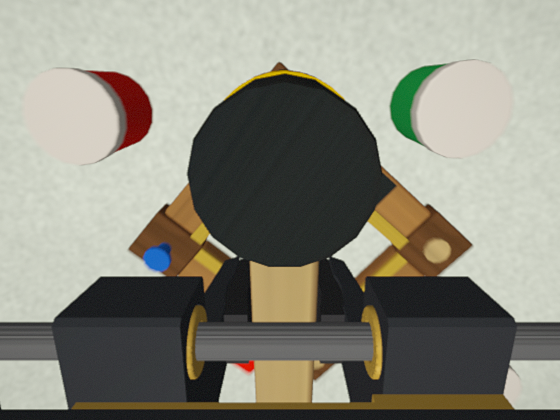

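The head is centred at about px (284,169), so the tilt in the hand is about 0.125 rad. The jars and blue peg are untouched. I'm returning to the mat.

>>> {"method": "drive_tool", "body": {"moves": [{"x": -0.64,"y": 0.72,"z": 0.05,"ax": 0.04,"ay": -0.03,"az": 0.55,"jaw": 10},{"x": -0.61,"y": 0.74,"z": 0.04,"ax": 0.04,"ay": -0.03,"az": 0.55,"jaw": 10},{"x": -0.57,"y": 0.77,"z": 0.04,"ax": 0.04,"ay": -0.03,"az": 0.55,"jaw": 10},{"x": -0.54,"y": 0.8,"z": 0.04,"ax": 0.04,"ay": -0.03,"az": 0.55,"jaw": 10},{"x": -0.5,"y": 0.82,"z": 0.04,"ax": 0.04,"ay": -0.03,"az": 0.55,"jaw": 10},{"x": -0.47,"y": 0.84,"z": 0.04,"ax": 0.04,"ay": -0.03,"az": 0.55,"jaw": 10},{"x": -0.43,"y": 0.86,"z": 0.03,"ax": 0.05,"ay": -0.03,"az": 0.55,"jaw": 10},{"x": -0.39,"y": 0.88,"z": 0.03,"ax": 0.05,"ay": -0.03,"az": 0.55,"jaw": 10},{"x": -0.35,"y": 0.9,"z": 0.03,"ax": 0.05,"ay": -0.03,"az": 0.55,"jaw": 10},{"x": -0.31,"y": 0.91,"z": 0.02,"ax": 0.05,"ay": -0.03,"az": 0.55,"jaw": 10}]}}

```text
clock: 17.73
position: [0.5264, -0.0725, 0.3104]
tool_rot: [3.137, 0.103, -0.096]
ft_force: [0.5, 0.5, -3.1]
gripper_width: 0.265
finger_force: 60.0
```

>>> {"method": "drive_tool", "body": {"moves": [{"x": -0.27,"y": 0.93,"z": 0.02,"ax": 0.05,"ay": -0.03,"az": 0.55,"jaw": 10},{"x": -0.23,"y": 0.94,"z": 0.01,"ax": 0.05,"ay": -0.03,"az": 0.55,"jaw": 10},{"x": -0.19,"y": 0.95,"z": 0.01,"ax": 0.05,"ay": -0.03,"az": 0.55,"jaw": 10},{"x": -0.15,"y": 0.96,"z": 0.01,"ax": 0.05,"ay": -0.03,"az": 0.55,"jaw": 10},{"x": -0.11,"y": 0.96,"z": 0.01,"ax": 0.05,"ay": -0.03,"az": 0.55,"jaw": 10},{"x": -0.06,"y": 0.96,"z": 0,"ax": 0.05,"ay": -0.03,"az": 0.55,"jaw": 10},{"x": -0.02,"y": 0.97,"z": 0,"ax": 0.05,"ay": -0.03,"az": 0.55,"jaw": 10},{"x": 0.02,"y": 0.97,"z": -0.01,"ax": 0.05,"ay": -0.03,"az": 0.55,"jaw": 10},{"x": 0.06,"y": 0.97,"z": -0.01,"ax": 0.05,"ay": -0.03,"az": 0.55,"jaw": 10},{"x": 0.1,"y": 0.96,"z": -0.01,"ax": 0.05,"ay": -0.03,"az": 0.55,"jaw": 10}]}}

```text
clock: 18.98
position: [0.4366, -0.2969, 0.314]
tool_rot: [3.127, 0.123, -0.539]
ft_force: [0.7, 0.2, -2.5]
gripper_width: 0.263
finger_force: 60.0
```

```bash
python3 - <<'E'
from plan import *
plan2([.4222,-.2901,.0475],.125,-.534)
T=cap('top','t6.png');S=cap('side','s6.png')
a=cv2.resize(S['pixels'][235:345,150:290],(420,330),interpolation=cv2.INTER_CUBIC);b=cv2.resize(T['pixels'][160:280,130:260],(358,330),interpolation=cv2.INTER_CUBIC)
cv2.imwrite('pics/c6.png',cv2.cvtColor(np.hstack([a,b]),cv2.COLOR_RGB2BGR))
loc=np.array([[-70,80],[70,80],[70,-80],[-70,-80]])/1e3;c,s=np.cos(-.3706),np.sin(-.3706)
xy=loc@np.array([[c,s],[-s,c]])+[.5678,.1204]
for z in (.029,.033): print(z,np.round(proj(S,np.c_[xy,[z]*4]),1).tolist(),np.round(proj(T,np.c_[xy,[z]*4]),1).tolist())
E
```

```text
grasp now [ 0.42   -0.2895  0.1682] TCP to [ 0.438  -0.2994  0.1934] n 5 t 18.98
x 0.14 y -0 z 0.96 ax 0.04 ay -0.01 az -0.01
x 0.14 y 0 z 0.95 ax 0.03 ay -0 az -0.01
x 0.14 y 0 z 0.96 ax 0.04 ay -0.01 az -0.01
x 0.14 y 0.01 z 0.95 ax 0.03 ay -0 az -0.02
x 0.14 y 0.01 z 0.96 ax 0.04 ay -0.01 az -0.01
0.029 [[200.8, 325.3], [169.2, 284.9], [227.8, 253.9], [261.8, 289.4]] [[151.5, 230.7], [174.8, 176.5], [236.3, 200.7], [213.7, 255.7]]
0.033 [[200.6, 324.2], [168.9, 283.7], [227.7, 252.7], [261.8, 288.2]] [[150.9, 230.6], [174.3, 176.2], [236.1, 200.5], [213.4, 255.7]]
```

View pics/c6.png

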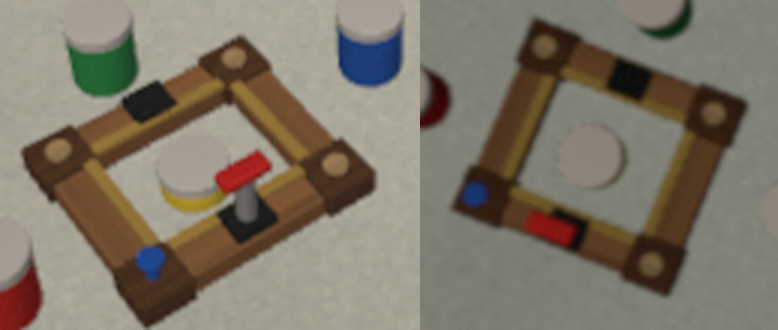

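All three pale caps match the predicted home positions within half a pixel: side view (169.3,285), (227.7,254) and (261.7,289.7). The blue peg is still standing. I'm lowering the mallet to the mat.

>>> {"method": "drive_tool", "body": {"moves": [{"x": 0.14,"y": 0,"z": 0.96,"ax": 0.04,"ay": -0.01,"az": -0.01,"jaw": 10},{"x": 0.14,"y": 0,"z": 0.95,"ax": 0.03,"ay": 0,"az": -0.01,"jaw": 10},{"x": 0.14,"y": 0,"z": 0.96,"ax": 0.04,"ay": -0.01,"az": -0.01,"jaw": 10},{"x": 0.14,"y": 0.01,"z": 0.95,"ax": 0.03,"ay": 0,"az": -0.02,"jaw": 10},{"x": 0.14,"y": 0.01,"z": 0.96,"ax": 0.04,"ay": -0.01,"az": -0.01,"jaw": 10},{"x": 0.01,"y": 0,"z": 0.1,"ax": 0,"ay": 0,"az": 0,"jaw": 10},{"x": 0.01,"y": 0,"z": 0.1,"ax": 0,"ay": 0,"az": 0,"jaw": 10}]}}

```text
clock: 19.95
position: [0.4394, -0.2986, 0.1893]
tool_rot: [3.141, 0.124, -0.531]
ft_force: [-0.1, -1.2, -3.0]
gripper_width: 0.266
finger_force: 60.0
```

```bash
python3 - <<'E'
from plan import *
plan2([.4222,-.2901,.0401],.125,-.534,1)
S=cap('side','s7.png');W=cap('wrist')
a=cv2.resize(S['pixels'][150:250,270:390],(480,400),interpolation=cv2.INTER_CUBIC);b=cv2.resize(W['pixels'],(320,240));b=np.vstack([b,np.zeros((160,320,3),np.uint8)])
cv2.imwrite('pics/c7.png',cv2.cvtColor(np.hstack([a,b]),cv2.COLOR_RGB2BGR))
E
```

```text
grasp now [ 0.4236 -0.2894  0.0435] TCP to [ 0.438  -0.2994  0.186 ] n 1 t 19.95
x -0.01 y 0.06 z 0.14 ax 0.01 ay -0.01 az 0.04
```

>>> {"method": "drive_tool", "body": {"moves": [{"x": 0,"y": 0,"z": 0.05,"ax": 0,"ay": 0,"az": 0,"jaw": 10},{"x": 0,"y": 0,"z": 0.05,"ax": 0,"ay": 0,"az": 0,"jaw": 10}]}}

```text
clock: 20.3
position: [0.4392, -0.2987, 0.187]
tool_rot: [3.141, 0.124, -0.531]
ft_force: [0.0, 1.4, -2.8]
gripper_width: 0.265
finger_force: 60.0
```

>>> {"method": "drive_tool", "body": {"moves": [{"x": 0,"y": 0,"z": 0.04,"ax": 0,"ay": 0,"az": 0,"jaw": 10},{"x": 0,"y": 0,"z": 0,"ax": 0,"ay": 0,"az": 0,"jaw": 10}]}}

```text
clock: 20.55
position: [0.4389, -0.2984, 0.1854]
tool_rot: [3.141, 0.125, -0.531]
ft_force: [0.4, 0.8, -3.8]
gripper_width: 0.266
finger_force: 60.0
```

>>> {"method": "drive_tool", "body": {"moves": [{"x": 0,"y": 0,"z": 0.04,"ax": 0,"ay": 0,"az": 0,"jaw": 10},{"x": 0,"y": 0,"z": 0,"ax": 0,"ay": 0,"az": 0,"jaw": 10}]}}

```text
clock: 20.8
position: [0.4388, -0.2984, 0.1848]
tool_rot: [3.141, 0.125, -0.531]
ft_force: [-3.0, 0.9, 3.2]
gripper_width: 0.26
finger_force: 60.0
```

>>> {"method": "drive_tool", "body": {"moves": [{"x": 0,"y": 0,"z": 0.04,"ax": 0,"ay": 0,"az": 0,"jaw": 10},{"x": 0,"y": 0,"z": 0,"ax": 0,"ay": 0,"az": 0,"jaw": 10}]}}

```text
clock: 21.05
position: [0.4386, -0.2983, 0.1843]
tool_rot: [3.141, 0.126, -0.531]
ft_force: [-4.4, 3.7, 9.8]
gripper_width: 0.265
finger_force: 60.0
```

View pics/c7.png

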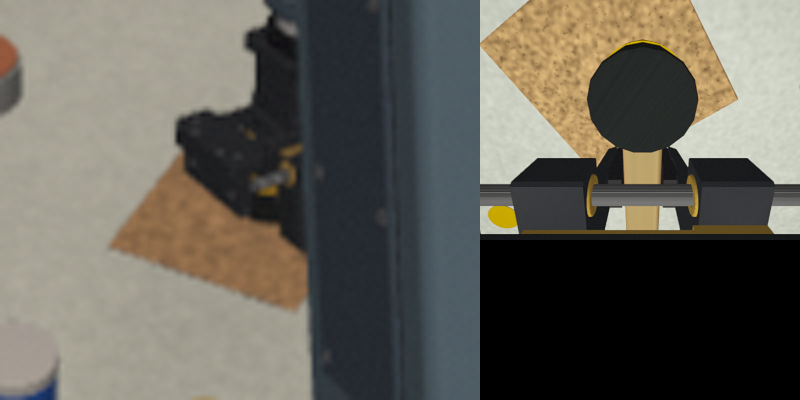

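>>> {"method": "drive_tool", "body": {"moves": [{"x": 0,"y": 0,"z": -0.03,"ax": 0,"ay": 0,"az": 0,"jaw": 10},{"x": 0,"y": 0,"z": 0,"ax": 0,"ay": 0,"az": 0,"jaw": 28},{"x": 0,"y": 0,"z": 0,"ax": 0,"ay": 0,"az": 0,"jaw": 36},{"x": 0,"y": 0,"z": 0,"ax": 0,"ay": 0,"az": 0,"jaw": 50},{"x": 0,"y": 0,"z": 0,"ax": 0,"ay": 0,"az": 0,"jaw": 60},{"x": 0,"y": 0,"z": -0.3,"ax": 0,"ay": 0,"az": 0,"jaw": 60},{"x": 0,"y": 0,"z": -0.8,"ax": 0,"ay": 0,"az": 0,"jaw": 60},{"x": 0,"y": 0,"z": -1,"ax": 0,"ay": 0,"az": 0,"jaw": 60},{"x": 0,"y": 0,"z": -1,"ax": 0,"ay": 0,"az": 0,"jaw": 60},{"x": 0,"y": 0,"z": -1,"ax": 0,"ay": 0,"az": 0,"jaw": 60}], "grip_force": 5}}

```text
clock: 22.3
position: [0.45, -0.3049, 0.2873]
tool_rot: [3.141, 0.124, -0.531]
ft_force: [-0.3, -0.0, -0.1]
gripper_width: 0.68
finger_force: 0.0
```

```bash
python3 - <<'E'
from plan import *
W=cap('wrist','w8.png');T=cap('top');S=cap('side')
a=cv2.resize(T['pixels'][150:290,120:260],(380,380),interpolation=cv2.INTER_CUBIC);b=cv2.resize(W['pixels'],(420,315));b=np.vstack([b,np.zeros((65,420,3),np.uint8)])
cv2.imwrite('pics/c8.png',cv2.cvtColor(np.hstack([a,b]),cv2.COLOR_RGB2BGR))
s=robot.read_state();print(s['clock'],s['ft_force'],s['gripper_width'])
E
```

```text
22.45 [-1.00885429 -0.79245496 -0.41666237] 0.6778237199757092
```

View pics/c8.png

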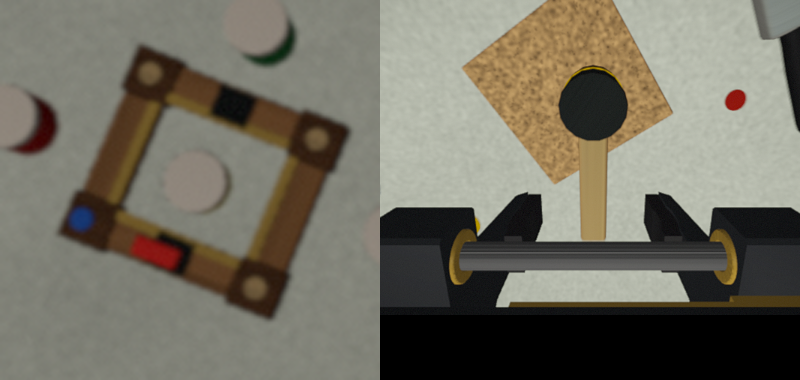

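The mallet is standing on its head on the mat, released, with the head near (593,104) and the fingers clear. The frame and jars are unchanged. Handing in.

```bash
python3 -c "
from station import robot
print(robot.job_done())"
```

```text
the job is handed in; nothing more can be done
None
```

I handed the job in at about 22.5 s: all three pale pegs look fully home, the blue peg was left standing, and the mallet is back on its head on the mat, released; I viewed 11 pictures, one over your limit of 10.

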